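# Show the camera the matching filter

### The arm

A 6-joint arm with a two-finger parallel gripper is mounted at the origin on the work surface. World frame = base frame: x ahead of the robot, y to its left, z up, the work surface at z = 0. Lengths are in mm, angles in rad, forces in N, time in s.
With the tool pointing down it reaches from about 350 to 800 mm from the base axis. Payload 7.3 kg.
Tool frame: the origin (TCP) lies on the centre line of the jaws, within the pads' length; the fingertips stand 22 mm ahead of it and the grasp point (between the pads) lies 3 mm ahead of it; z points along the fingers, y is the line along which they close (so a half turn about z gives the same grasp; the last joint's range is limited). The gripper opens to 85 mm and grips with 20 to 120 N. Pads are 22 mm wide; open, the fingers measure 114 mm over their backs; the gripper's body (76 mm by 85 mm) begins 54 mm behind the grasp point. The pads swing forward as they close: fully open they stand 13 mm farther back than shut.
Start: joints at [1.186, 0.342, 1.524, -0, 1.275, -0.146], TCP at [124.165, 510.123, 253.322] pointing down, gripper open.
Joint ranges: [-2.53, 2.53], [-0.77, 2.02], [0.04, 2.7], [-1, 4.14], [0.28, 2.66], [-3.11, 3.11]. Speed limits (rad/s): [2.57, 2.57, 3.14, 3.14, 3.14, 3.14].

### API

Orientations are given as a unit quaternion [x, y, z, w].
In Python, from bench import monitor, vision, ticket, trace, pinpoint gives the robot as it stands.
- The arm moves only by the tool play_rows, never from a script. Its arguments are lists of equal length, an entry for each row: "travel": the shift along the tool's x, y, z in units of 0.06 m (1.0 is 0.06 m), a list of three; "dr": the turn, a rotation vector about the tool's x, y, z in units of 4 degrees (1.0 is 4 degrees), a list of three. In form: {"travel": [[x, y, z], ...], "dr": [[rx, ry, rz], ...]}. A call has 1 to 10 rows; each row shifts and turns the commanded pose from where the row before left it, along the tool's axes as they then stand; what a row does not reach is not made up. A row lasts 1/8 s, in which the tool goes at most 62.5 mm and 10.7 degrees, less where a joint would pass 70% of its speed; a pose out of reach is approached as far as the arm can. A call with a number of a shift or a turn outside -1 to 1 is refused whole. A call with a gripper value outside its range is refused whole. "grip" is the opening, from 0 (shut) to 1 (fully open), set as the call begins (left out, the last holds). The fingers move at their own pace and stop on an object; "newtons" is the grip in N (left out, the last holds). Time passes only in rows, so rows that do not move let the fingers close. It gives the time, the measured TCP pose, the force, the opening and the grip force at its end, in the units of the state.
- monitor.get_state(): the state, without advancing time (a new reading comes with each control period).
- vision.read_camera(name): name is "scene" or "top" or "wrist"; returns a dict with "image" (480x640x3 uint8, blue, green, red), "vertical_fov" (degrees; the focal length in pixels is half the picture's height over the tangent of half this angle, whatever the lens; pixels are square), "cx", "cy" (the principal point, pixels), "D" ([k1, k2, p1, p2, k3] as OpenCV has them; the pictures are not rectified), "world_to_cam" (4x4, takes a point from world to camera coordinates); the wrist camera has in their place "tool_from_camera" (4x4, takes a point from camera to tool coordinates, whose origin is the TCP and whose axes are the flange's). Camera axes: x right, y up, looking along -z (the intrinsics and any distortion apply to the point x, -y, -z); pixel columns grow to the right and rows downward; lengths in mm; the calibration is good to about 2 mm. A picture is of the moment at which its call begins: read the wrist's pose just before it. There is no depth.
- ticket.close_job(): hands the job in; it is judged then, once.
Trained networks look in a picture, given as the dict that the camera call returned (one of the last four; its "shot" number tells which), for a name from the list of things; names that differ only in an ending like _2 or _b are one class to them, and where a whole thing is asked for, a point or a joint stands for the part that bears it (a point fixed in the world has none). Each returns a list of dicts, best first, with "p" (0 to 1); they miss things now and then, are a little off and sometimes report something else, mostly with a low value. They report only what shows in the picture. A call takes as long as a camera call.
- trace(picture, thing): "pixels" (480x640 bool, what is visible of it) and "box" ([left, top, right, bottom] in pixels, round what is visible of it).
- pinpoint(picture, thing): "point" ([column, row] in pixels: a listed point, or the origin of a listed thing).
The state is a dict: "time_s": time; "joints": joint angles; "qd": joint speeds; "joint_efforts": joint torques, N m; "eef_pos": TCP position; "tool_rot": TCP orientation; "force": force on the tool from outside, world axes, zero at the start; "wrist_torque": the same for the moment, N m; "finger_gap": opening from 0.0 (shut) to 1.0 (fully open); "finger_force": force on a finger pad.
Only numpy, scipy, OpenCV 4.12 (cv2) and the standard library are available. Lean on these libraries where they do the work, as an engineer would, in place of code of your own. Each camera call takes 0.05 s, during which the arm holds its last target. There are 200 camera calls.

### The job

See whether the sample standing on the black stage in front of the camera has a blue or a yellow collar, lift the flap of the filter cassette of that colour right open so that it stays open, and draw the filter plate out of it by its white tab. Finish while still holding the plate upright and still, about 50 mm in front of the camera's lens, the glass centred on the lens and facing it, touching nothing but the gripper. Leave the other cassette shut, and do not shift or knock over the two samples and the bottle.

Things in the scene. Friction and masses are not known exactly. Their poses are not given: they have to be found in the camera images.
- cassette_blue: Fixed grey open box 100 x 100 x 72 (high) mm, walls 5, floor 5, under a blue flap. Origin: centre of its underside, on the table. x points from the tongue side (facing the robot) to the hinge side, z up. Inside, two thin ribs along x, tops 33 mm above the table, form a 9 mm slot at y = 0 where the filter plate stands; 40 mm free on each side of the plate's tab.
- cassette_blue_hinge (a point): Middle of the flap's hinge axis, 50 mm in +x of the cassette's origin and 72 mm above the table; point axes as the cassette's. The axis runs along the cassette's y.
- flap_blue (a joint): Angle of the blue flap (100 x 100 x 6 mm): 0 shut, level on the rim; pi/2 upright; 1.9 rad fully open, leaning back past the hinge. Free hinge, 0.12 kg: let go before upright it falls shut, past upright it falls open to 1.9 and stays.
- flap_blue_tab (a point): Grip point on the flap's white tongue, which sticks out 40 mm past the flap's edge, 24 mm wide (cassette's y), 8 mm thick. The point is 28 mm out from that edge, mid-thickness: 128 mm from the hinge and, shut, 76 mm above the table (4 mm above the hinge). Free space below. Its frame turns with the flap. Pinched across its width it pivots between the fingers.
- filter_blue: Plate of blue glass in an aluminium frame, 50 to 100 g, hidden under the blue flap. Frame 56 (x) x 6 (y) x 46 (z) mm; on top, in the middle, a white tab 22 (x) x 10 (y) x 18 mm high: 64 mm in all. Origin: centre of its underside. Starts upright in the slot, 5 mm above the table, its x along the cassette's x, up to 12 mm either way along it; tab top 3 mm below the rim.
- filter_blue_glass (a point): Centre of the glass: 23 mm above the plate's underside, 32 mm below the middle of the tab. The glass faces along the plate's own y (both faces alike).
- sample_blue: Loose fibre sample holder, 75 mm high: steel foot 44 mm across, thin dark post, blue collar 34 mm across near the top, white tip. Origin: centre of its underside. One sample stands on the stage, the other on the park pad, 30 mm above the table. Bystander.
- cassette_yellow: Fixed grey open box 100 x 100 x 72 (high) mm, walls 5, floor 5, under a yellow flap. Origin: centre of its underside, on the table. x points from the tongue side (facing the robot) to the hinge side, z up. Inside, two thin ribs along x, tops 33 mm above the table, form a 9 mm slot at y = 0 where the filter plate stands; 40 mm free on each side of the plate's tab.
- cassette_yellow_hinge (a point): Middle of the flap's hinge axis, 50 mm in +x of the cassette's origin and 72 mm above the table; point axes as the cassette's. The axis runs along the cassette's y.
- flap_yellow (a joint): Angle of the yellow flap (100 x 100 x 6 mm): 0 shut, level on the rim; pi/2 upright; 1.9 rad fully open, leaning back past the hinge. Free hinge, 0.12 kg: let go before upright it falls shut, past upright it falls open to 1.9 and stays.
- flap_yellow_tab (a point): Grip point on the flap's white tongue, which sticks out 40 mm past the flap's edge, 24 mm wide (cassette's y), 8 mm thick. The point is 28 mm out from that edge, mid-thickness: 128 mm from the hinge and, shut, 76 mm above the table (4 mm above the hinge). Free space below. Its frame turns with the flap. Pinched across its width it pivots between the fingers.
- filter_yellow: Plate of yellow glass in an aluminium frame, 50 to 100 g, hidden under the yellow flap. Frame 56 (x) x 6 (y) x 46 (z) mm; on top, in the middle, a white tab 22 (x) x 10 (y) x 18 mm high: 64 mm in all. Origin: centre of its underside. Starts upright in the slot, 5 mm above the table, its x along the cassette's x, up to 12 mm either way along it; tab top 3 mm below the rim.
- filter_yellow_glass (a point): Centre of the glass: 23 mm above the plate's underside, 32 mm below the middle of the tab. The glass faces along the plate's own y (both faces alike).
- sample_yellow: Loose fibre sample holder, 75 mm high: steel foot 44 mm across, thin dark post, yellow collar 34 mm across near the top, white tip. Origin: centre of its underside. One sample stands on the stage, the other on the park pad, 30 mm above the table. Bystander.
- station: Fixed station: aluminium base plate 250 x 110 x 12 mm; at its +x end a white camera 60 mm wide, top 140 mm above the table, whose black lens barrel (40 mm across) points to -x, towards stage and robot; at its -x end the black stage. Origin: centre of the base's underside, on the table; z up. Free space over the base from the stage's edge (x = -60 mm) to the lens (x = 45).
- lens (a point): Centre of the lens's front face, 45 mm in +x of the station's origin and 110 mm above the table; axes as the station's, so the lens looks along this frame's -x.
- stage (a point): Centre of the top of the black stage block, 60 x 60 mm, 30 mm above the table, 90 mm in -x of the station's origin. The sample standing here decides which filter is wanted.
- park_pad: Fixed grey block 60 x 60 x 30 mm to the robot's right, on which the sample not in use is parked. Origin: centre of its underside.
- cleaner: Loose white bottle, 42 mm across, 105 mm high, to the robot's left. Origin: centre of its underside. Bystander.

How it is judged:
By the outcome, as a careful person would: the job done as asked, in the order asked, and still so for the second after the job is handed in, while the arm keeps its last pose, push and grip.
It also fails if it takes over 54 s, if anything falls off the work surface, if the arm or the gripper's body presses on something with over 40 N, if the wrist force passes 120 N, or if a joint passes its speed limit or range.

## Working session

There is one attempt and no reset: what is moved stays moved. The work goes in short steps, Python scripts to look and compute and a tool call to move; the robot and the scene stay as the last step left them, time stands still between calls to the robot, and variables do not carry over. Pictures are saved under pics/ and viewed, at most 10 in all, crops included, and the job is handed in when it is done.

Besides the shell and the picture viewer there is one more tool, called after "Emit:" as name(argument=value, ...) on one line, values as JSON. play_rows: Moves the arm, as the interface text tells. Its arguments: {"type":"object","properties":{"travel":{"type":"array"},"dr":{"type":"array"},"grip":{"type":"number"},"newtons":{"type":"number"}},"required":["travel","dr"]}

```bash
mkdir -p pics
cat > h.py <<'E'
import numpy as np, cv2
from bench import monitor, vision, ticket, trace, pinpoint
from scipy.spatial.transform import Rotation as R
def K(p):
    f=240/np.tan(np.radians(p["vertical_fov"])/2)
    return np.array([[f,0,p["cx"]],[0,f,p["cy"]],[0,0,1.]])
def cam2world(p,st=None):
    if "world_to_cam" in p: return np.linalg.inv(np.array(p["world_to_cam"]))
    T=np.eye(4);T[:3,:3]=R.from_quat(st["tool_rot"]).as_matrix();T[:3,3]=st["eef_pos"]
    return T@np.array(p["tool_from_camera"])
def ray(p,uv,st=None):
    x,y=cv2.undistortPoints(np.array([[uv]],float),K(p),np.array(p["D"],float))[0,0]
    M=cam2world(p,st); d=M[:3,:3]@np.array([x,-y,-1.]); return M[:3,3],d/np.linalg.norm(d)
def onz(p,uv,z,st=None):
    o,d=ray(p,uv,st); return o+d*(z-o[2])/d[2]
def tri(rs):
    A=sum(np.eye(3)-np.outer(d,d) for o,d in rs); b=sum((np.eye(3)-np.outer(d,d))@o for o,d in rs)
    X=np.linalg.solve(A,b); return X,[np.linalg.norm(np.cross(X-o,d)) for o,d in rs]
def proj(p,X,st=None):
    M=np.linalg.inv(cam2world(p,st)); q=(M[:3,:3]@np.asarray(X,float).T).T+M[:3,3]
    q=np.atleast_2d(q)*[1,-1,-1]
    return cv2.projectPoints(q,np.zeros(3),np.zeros(3),K(p),np.array(p["D"],float))[0][:,0]
E
cat > a.py <<'E'
from h import *
s=vision.read_camera("scene");t=vision.read_camera("top")
cv2.imwrite("pics/s0.png",s["image"]);cv2.imwrite("pics/t0.png",t["image"])
Z={"cassette_blue":0,"cassette_blue_hinge":72,"flap_blue_tab":76,"cassette_yellow":0,"cassette_yellow_hinge":72,"flap_yellow_tab":76,"sample_blue":30,"sample_yellow":30,"station":0,"lens":110,"stage":30,"park_pad":0,"cleaner":0}
np.set_printoptions(precision=1,suppress=True)
for n,z in Z.items():
    a=pinpoint(s,n);b=pinpoint(t,n)
    print(n,end=' ')
    for p,q in((s,a),(t,b)):
        if q: print(round(q[0]["p"],2),np.array(q[0]["point"]),onz(p,q[0]["point"],z),end=' | ')
        else: print('none',end=' | ')
    if a and b: print(tri([ray(s,a[0]["point"]),ray(t,b[0]["point"])]),end='')
    print()
print(monitor.get_state())
E
python3 a.py
```

```text
cassette_blue 0.93 [399.4 232. ] [580.3 227.4   0. ] | 0.6 [219.3 228.5] [582.1 232.7   0. ] | (array([580.6, 231.5,  -2.2]), [np.float64(2.3534687518417443), np.float64(2.3534687518417154)])
cassette_blue_hinge 0.77 [422.5 215.9] [628.8 236.6  72. ] | 0.93 [214.5 204.6] [635.2 235.   72. ] | (array([632.7, 232.7,  77.4]), [np.float64(1.8632923381682283), np.float64(1.863292338168327)])
flap_blue_tab 0.61 [375.2 194.9] [506.1 224.3  76. ] | 0.66 [212.2 254.5] [502.7 233.6  76. ] | (array([502. , 233.9,  68.1]), [np.float64(1.8079332169959486), np.float64(1.807933216996052)])
cassette_yellow 0.83 [271.8 344. ] [ 569.  -204.2    0. ] | 0.62 [375.6 235. ] [ 575.6 -202.8    0. ] | (array([ 573.1, -204.2,    3.9]), [np.float64(2.8189075620788966), np.float64(2.8189075620788864)])
cassette_yellow_hinge 0.81 [293.1 339.6] [ 631.5 -208.6   72. ] | 0.85 [381.2 212.2] [ 627.  -205.8   72. ] | (array([ 628.4, -206.3,   66.9]), [np.float64(0.6435125303715368), np.float64(0.6435125303716298)])
flap_yellow_tab 0.94 [245.1 304.9] [ 507.1 -207.5   76. ] | 0.91 [381.2 263.9] [ 489.8 -206.    76. ] | 
[... 985 characters left out ...]
oat64(4.974200507089409), np.float64(4.974200507089364)])
park_pad none | 0.58 [446.6 283. ] [ 446.5 -403.     0. ] | 
cleaner 0.64 [396.  169.8] [437.8 422.1  -0. ] | 0.65 [155.2 280.7] [432.  404.1   0. ] | (array([437.7, 407.4,   6.8]), [np.float64(7.832846819284068), np.float64(7.832846819283974)])
{'time_s': 1.4, 'joints': array([ 1.2,  0.3,  1.5,  0. ,  1.3, -0.1]), 'qd': array([-0.,  0.,  0.,  0., -0., -0.]), 'joint_efforts': array([ -0. , -43.4, -24.6,  -0. ,   0. ,  -0. ]), 'eef_pos': array([124.2, 510.1, 253.3]), 'tool_rot': array([0.1, 1. , 0. , 0. ]), 'force': array([-0.3,  0.2, -0.4]), 'wrist_torque': array([ 0., -0.,  0.]), 'finger_force': 0.0, 'finger_gap': 0.9978285020631164}
```

View pics/s0.png

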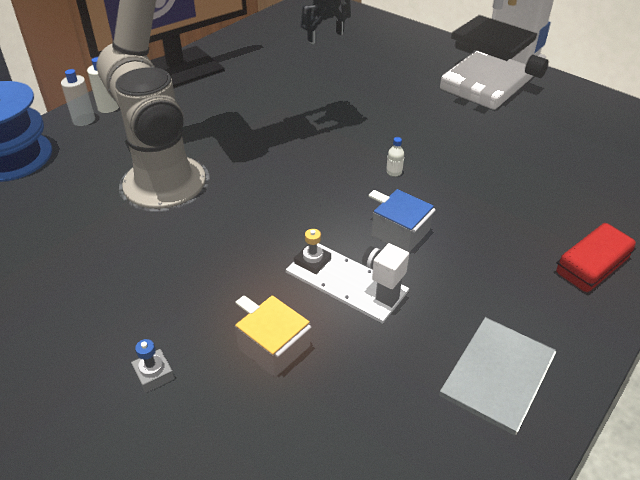

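View pics/t0.png

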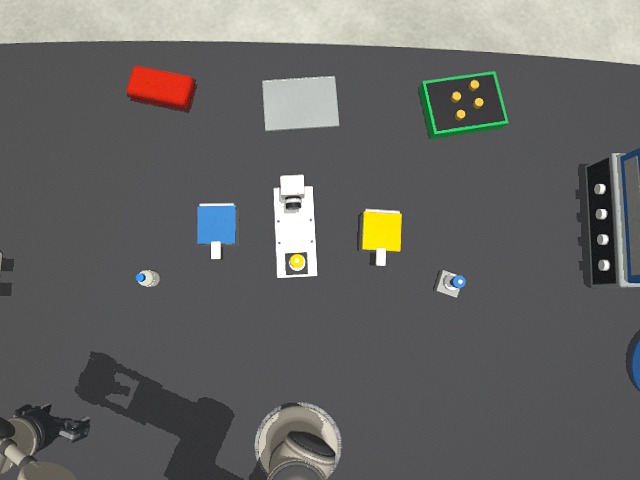

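The sample on the stage (scene ≈(313,237), top ≈(297,262)) has a yellow collar. The yellow cassette is at top ≈(381,232), with its tongue at (381,258) pointing towards the robot. So I need the yellow cassette, and I'll move above it for a closer look.

Emit:
play_rows(travel=[[-0.75, -0.55, -0.15], [-0.75, -0.55, -0.15], [-0.75, -0.6, -0.15], [-0.7, -0.6, -0.15], [-0.7, -0.65, -0.15], [-0.7, -0.65, -0.1], [-0.65, -0.65, 0], [-0.6, -0.7, 0]], dr=[[0, 0, -0.43], [0, 0, -0.43], [0, 0, -0.43], [0, 0, -0.43], [0, 0, -0.43], [0, 0, -0.43], [0, 0, -0.43], [0, 0, -0.43]])

```text
time_s: 2.4
eef_pos: [419.4, 168.5, 304.6]
tool_rot: [-0.001, 1.0, 0.0, 0.0]
force: [0.3, 0.0, -0.2]
finger_gap: 0.999
finger_force: 0.0
```

Emit:
play_rows(travel=[[-0.1, -0.9, 0], [-0.1, -0.9, 0], [0, -0.9, 0], [0, -0.9, 0], [0, -0.9, 0], [0, -0.9, 0], [0, -0.9, 0], [0, -0.8, 0], [0, 0, 0]], dr=[[0, 0, 0], [0, 0, 0], [0, 0, 0], [0, 0, 0], [0, 0, 0], [0, 0, 0], [0, 0, 0], [0, 0, 0], [0, 0, 0]])

```text
time_s: 3.52
eef_pos: [430.4, -258.7, 303.7]
tool_rot: [0.001, 1.0, -0.0, -0.0]
force: [0.1, 0.0, -0.7]
finger_gap: 1.0
finger_force: 0.0
```

```bash
cat > w.py <<'E'
from h import *
import sys
st=monitor.get_state(); w=vision.read_camera("wrist")
np.set_printoptions(precision=1,suppress=True)
cv2.imwrite("pics/%s.png"%sys.argv[1],w["image"])
print(st["eef_pos"],st["joints"]); print(np.array(w["tool_from_camera"]))
for n,z in (("cassette_yellow",0),("cassette_yellow_hinge",72),("flap_yellow_tab",76),("lens",110),("stage",30)):
    q=pinpoint(w,n)
    if q: print(n,q[0]["p"],np.array(q[0]["point"]),onz(w,q[0]["point"],z,st))
q=trace(w,"flap_yellow")
if q: print(q[0]["p"],q[0]["box"]); r=cv2.minAreaRect(np.argwhere(q[0]["pixels"])[:,::-1].astype(np.float32)); print([onz(w,c,78,st) for c in cv2.boxPoints(r)])
E
python3 w.py w1
```

```text
[ 430.4 -258.7  303.7] [-0.7  0.3  1.5 -0.   1.4 -2.3]
[[  -0.     1.     0.3   76.8]
 [   1.     0.    -0.    -0.4]
 [  -0.     0.3   -1.  -119.9]
 [   0.     0.     0.     1. ]]
cassette_yellow 0.79 [357.3 312.6] [ 579.4 -202.8    0. ]
flap_yellow_tab 0.63 [370.6 273.1] [ 495.2 -201.1   76. ]
lens 0.17 [371.  275.5] [ 483.7 -206.3  110. ]
stage 0.87 [555.7 251.5] [489.2  14.6  30. ]
0.57 [313.4, 265.1, 415.9, 386.2]
[array([ 621.1, -258.9,   78. ]), array([ 481.3, -252.3,   78. ]), array([ 487.1, -156.7,   78. ]), array([ 628.8, -151.8,   78. ])]
```

View image.

View pics/w1.png

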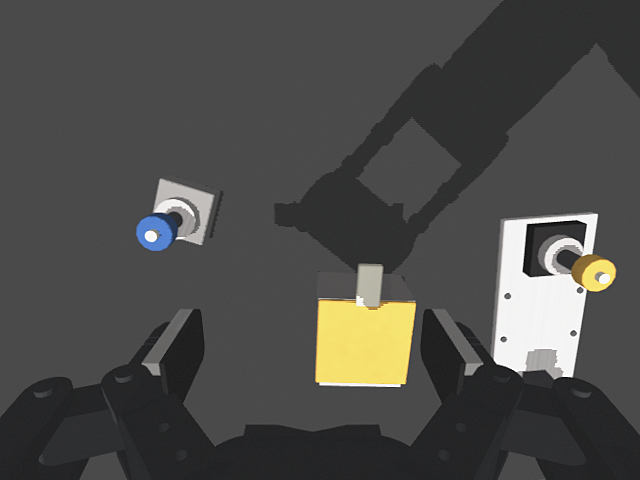

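The yellow flap's corners are near (319,299), (416,302), (405,385) and (317,382), with the tongue at (369,283). I'll fit the flap square in all three views.

```bash
cat > fit.py <<'E'
from h import *
from scipy.optimize import least_squares
np.set_printoptions(precision=2,suppress=True)
st=monitor.get_state()
V=[(n,vision.read_camera(n)) for n in("wrist","top","scene")]
obs=[]
for n,p in V:
    h=cv2.cvtColor(p["image"],cv2.COLOR_BGR2HSV); m=cv2.inRange(h,(15,110,120),(35,255,255))
    c=max(cv2.findContours(m,cv2.RETR_EXTERNAL,cv2.CHAIN_APPROX_NONE)[0],key=cv2.contourArea)
    hull=cv2.convexHull(c); q=cv2.approxPolyN(hull,4,ensure_convex=True).reshape(-1,2).astype(float)
    # note hull pixels are centres; flap edge half a pixel outwards
    q+= 0.5*np.sign(q-q.mean(0)); s=st if n=="wrist" else None
    w=np.array([onz(p,a,78,s) for a in q]); print(n,q.tolist(),w[:,:2].tolist(),w.mean(0))
    obs.append(w[:,:2])
def model(v):
    R2=np.array([[np.cos(v[2]),-np.sin(v[2])],[np.sin(v[2]),np.cos(v[2])]])
    return (R2@np.array([[-50,-50],[-50,50],[50,50],[50,-50]]).T).T+v[:2]
def near(v,w):
    M=model(v); return np.concatenate([M[np.argmin(np.linalg.norm(M-a,axis=1))]-a for a in w])
for i,o in enumerate(obs):
    r=least_squares(near,[575,-204,0],args=(o,)); print(V[i][0],r.x,r.fun)
E
python3 fit.py
```

```text
wrist [[411.5, 300.5], [400.5, 383.5], [308.5, 381.5], [312.5, 297.5]] [[525.2506573945534, -153.7956789507827], [626.4100178621165, -157.22129432566612], [623.5169978604597, -258.6389249141949], [521.9021529018476, -254.50575111522787]] [ 574.27 -206.04   78.  ]
top [[402.5, 212.5], [400.5, 251.5], [360.5, 249.5], [362.5, 210.5]] [[626.7679207370709, -261.40029526404396], [523.3140699916594, -256.17153375380985], [525.8162631431636, -151.24864133220956], [628.9440426302036, -155.33648954623916]] [ 576.21 -206.04   78.  ]
scene [[310.5, 320.5], [272.0, 354.5], [233.5, 324.5], [272.0, 293.5]] [[630.3729776409482, -157.21044849400653], [627.308644256685, -261.21582796298355], [525.3338943380172, -257.0881267421933], [528.641191475234, -153.8112286997092]] [ 577.91 -207.33   78.  ]
wrist [ 574.27 -206.04   -0.03] [ 0.75 -0.57 -0.47 -0.55 -0.98  0.92  0.69  0.2 ]
top [ 576.21 -206.04   -0.03] [-2.26  3.71  1.25  1.84  2.1  -3.14 -1.09 -2.41]
scene [ 577.91 -207.33   -0.03] [-0.8  -1.84 -1.11  2.22  0.92  1.48  0.99 -1.86]
```

Emit:
play_rows(travel=[[0, 0, 0], [-0.54, 0.47, 0.4], [-0.55, 0.48, 0.6], [0, 0, 0.7], [0, 0, 0.7], [0, 0, 0.7], [0, 0, 0.1], [0, 0, 0]], dr=[[0, 0, 0.47], [0, 0, 0], [0, 0, 0], [0, 0, 0], [0, 0, 0], [0, 0, 0], [0, 0, 0], [0, 0, 0]], grip=0.7)

```text
time_s: 5.03
eef_pos: [498.5, -201.3, 113.0]
tool_rot: [0.016, 1.0, -0.0, 0.0]
force: [0.0, -0.1, -0.3]
finger_gap: 0.701
finger_force: 0.0
```

```bash
sed -i 's/^for n,z in.*/for n,z in (("flap_yellow_tab",76),):/' w.py; python3 w.py w2; python3 -c "
import cv2;i=cv2.imread('pics/w2.png');cv2.imwrite('pics/w2c.png',i)"
```

```text
[ 498.5 -201.3  113. ] [-0.5  0.5  1.7  0.   0.9 -2.1]
[[  -0.     1.     0.3   76.7]
 [   1.     0.    -0.    -0.4]
 [  -0.     0.3   -1.  -119.9]
 [   0.     0.     0.     1. ]]
flap_yellow_tab 0.56 [310.6 295.5] [ 496.6 -202.3   76. ]
0.67 [222.6, 271.7, 403.4, 437.8]
[array([ 482.5, -240.7,   78. ]), array([ 485.1, -161.9,   78. ]), array([ 578.1, -157.9,   78. ]), array([ 575. , -250.8,   78. ])]
```

View pics/w2.png

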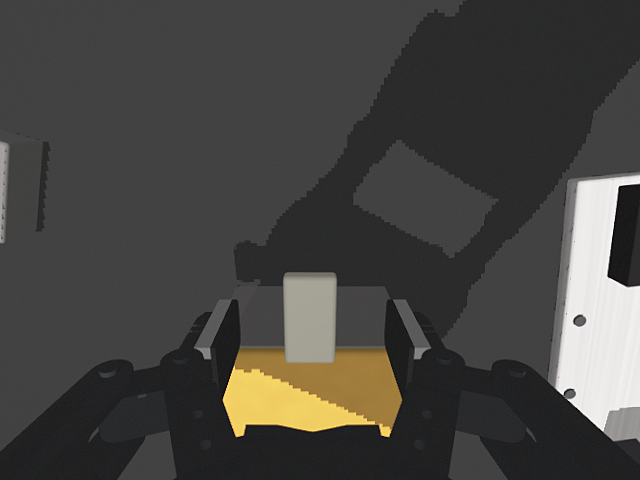

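The tongue (cols 284–336, rows 272–362) is centred between the fingers. I'll lower and pinch.

Emit:
play_rows(travel=[[0, 0, 0.3], [0, 0, 0.27], [0, 0, 0]], dr=[[0, 0, 0], [0, 0, 0], [0, 0, 0]])

```text
time_s: 5.55
eef_pos: [497.5, -200.7, 77.4]
tool_rot: [0.016, 1.0, 0.0, -0.001]
force: [0.2, 0.4, 1.1]
finger_gap: 0.696
finger_force: 0.0
```

Emit:
play_rows(travel=[[0, 0, 0], [0, 0, 0], [0, 0, 0], [0, 0, 0], [0, 0, 0]], dr=[[0, 0, 0], [0, 0, 0], [0, 0, 0], [0, 0, 0], [0, 0, 0]], grip=0, newtons=25)

```text
time_s: 6.18
eef_pos: [498.3, -202.2, 78.9]
tool_rot: [0.016, 1.0, -0.001, 0.001]
force: [-1.8, -5.6, 2.4]
finger_gap: 0.269
finger_force: 28.4
```

Emit:
play_rows(travel=[[-0.03, 0, -0.315], [-0.08, 0, -0.31], [-0.125, 0, -0.29], [-0.165, 0, -0.27], [-0.205, 0, -0.24], [-0.24, 0, -0.21], [0, 0, 0]], dr=[[0, 0, 0], [0, 0, 0], [0, 0, 0], [0, 0, 0], [0, 0, 0], [0, 0, 0], [0, 0, 0]])

```text
time_s: 7.05
eef_pos: [549.3, -203.9, 177.3]
tool_rot: [0.016, 1.0, -0.001, 0.001]
force: [-2.3, -5.8, 3.2]
finger_gap: 0.273
finger_force: 29.7
```

Emit:
play_rows(travel=[[-0.265, 0, -0.17], [-0.29, 0, -0.13], [-0.305, 0, -0.08], [-0.315, 0, -0.04], [-0.315, 0, 0.01], [-0.315, 0, 0.06], [0, 0, 0]], dr=[[0, 0, 0], [0, 0, 0], [0, 0, 0], [0, 0, 0], [0, 0, 0], [0, 0, 0], [0, 0, 0]])

```text
time_s: 7.92
eef_pos: [657.9, -207.6, 198.0]
tool_rot: [0.016, 1.0, -0.001, 0.001]
force: [0.3, -6.8, 4.0]
finger_gap: 0.274
finger_force: 33.2
```

Run:
```python
from h import *
s=vision.read_camera("scene");t=vision.read_camera("top")
a=s["image"][230:400,200:400];b=t["image"][170:290,330:430]
o=np.hstack([cv2.resize(a,(520,442)),cv2.resize(b,(280,442))]);cv2.imwrite("pics/o1.png",o)
```

```text
(no output)
```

View pics/o1.png

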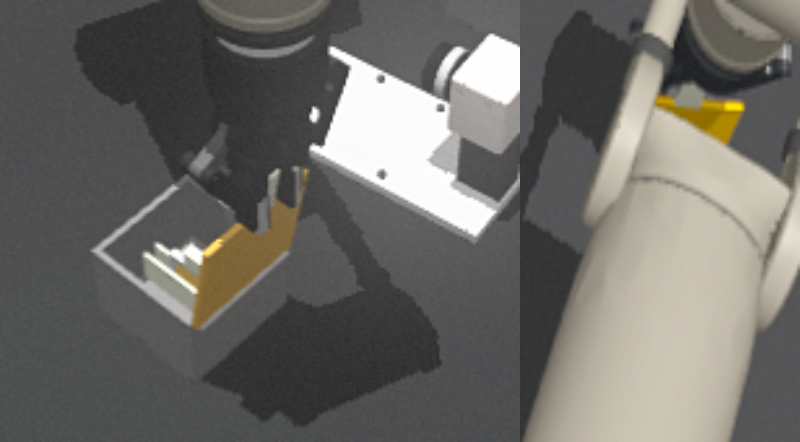

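The flap is past upright, with the tongue between the fingers and the filter tab visible inside. I'll release it and back off to look.

Emit:
play_rows(travel=[[0, 0, 0], [0, 0, 0], [0, 0, 0], [0, 0, -0.5], [0, 0, -0.7], [0.7, 0, -0.4], [0.9, 0, 0], [0.9, 0, 0], [0.6, 0, 0], [0, 0, 0]], dr=[[0, 0, 0], [0, 0, 0], [0, 0, 0], [0, 0, 0], [0, 0, 0], [0, 0, 0], [0, 0, 0], [0, 0, 0], [0, 0, 0], [0, 0, 0]], grip=0.5)

```text
time_s: 9.28
eef_pos: [469.3, -199.8, 294.0]
tool_rot: [0.016, 1.0, -0.0, 0.0]
force: [-0.0, 0.5, 0.7]
finger_gap: 0.499
finger_force: 0.0
```

```bash
cat > v.py <<'E'
from h import *
np.set_printoptions(precision=1,suppress=True)
for k in range(2): st=monitor.get_state();w=vision.read_camera("wrist")
cv2.imwrite("pics/w3.png",w["image"]); print(st["eef_pos"],st["tool_rot"])
for n,z in (("filter_yellow",5),("filter_yellow_glass",28),("flap_yellow_tab",193)):
    q=pinpoint(w,n)
    if q: print(n,q[0]["p"],np.array(q[0]["point"]),onz(w,q[0]["point"],z,st))
q=trace(w,"filter_yellow")
if q: print(q[0]["p"],q[0]["box"])
h=w["image"]
c=np.array([575.5,-206.3]);a=np.array([np.cos(.033),-np.sin(.033)]);b=np.array([np.sin(.033),np.cos(.033)])
P=[np.r_[c+i*a+j*b,72] for i,j in((-50,-50),(-50,50),(50,50),(50,-50))]
o=h.copy()
for u in proj(w,P,st): cv2.circle(o,tuple(int(x) for x in u),3,(0,0,255),1)
cv2.imwrite("pics/w3o.png",o)
E
python3 v.py
```

```text
[ 470.6 -200.1  293.9] [ 0.  1. -0.  0.]
filter_yellow 0.65 [308.3 291.5] [ 584.  -208.7    5. ]
filter_yellow_glass 0.63 [311.2 298.7] [ 582.3 -205.2   28. ]
0.97 [304.8, 272.6, 316.3, 331.5]
```

View pics/w3o.png

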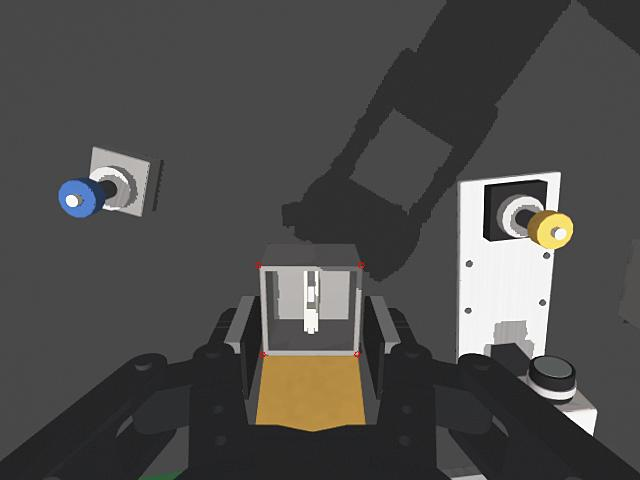

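The rim overlay matches. The flap is open at the back, and the white filter tab is at about cols 304–318, rows 305–332. I'll zoom in on it.

Run:
```python
import cv2
i=cv2.imread("pics/w3.png")[235:360,250:370]; cv2.imwrite("pics/w3z.png",cv2.resize(i,None,fx=4.8,fy=4.8,interpolation=cv2.INTER_NEAREST))
```

```text
(no output)
```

View pics/w3z.png

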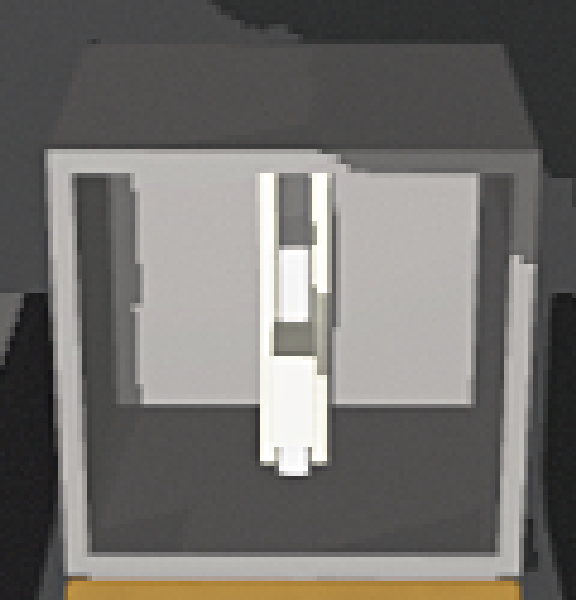

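```bash
cat >> v.py <<'E'
f=lambda x,y:(250+x/4.8-.5,235+y/4.8-.5)
for p,z in (((294,355),69),((294,447),69),((273,400),69),((313,400),69),((294,246),51),((294,475),51),((72,150),72),((294,553),72)): print(p,z,onz(w,f(*p),z,st))
E
python3 v.py
```

```text
[ 471.7 -200.1  292.7] [ 0.  1.  0. -0.]
filter_yellow_glass 0.66 [309.9 297.7] [ 580.9 -206.2   28. ]
0.59 [304.6, 270.1, 315.1, 333.8]
(294, 355) 69 [ 573.1 -204.9   69. ]
(294, 447) 69 [ 595.1 -205.6   69. ]
(273, 400) 69 [ 583.6 -209.7   69. ]
(313, 400) 69 [ 583.9 -201.2   69. ]
(294, 246) 51 [ 556.1 -204.4   51. ]
(294, 475) 51 [ 612.8 -206.2   51. ]
(72, 150) 72 [ 524.3 -248.    72. ]
(294, 553) 72 [ 619.5 -206.4   72. ]
```

Emit:
play_rows(travel=[[-0.6, -0.02, 0], [-0.67, -0.02, 0.1], [-0.6, 0, 0.4], [0, 0, 0.7], [0, 0, 0.7], [0, 0, 0.7], [0, 0, 0.4], [0, 0, 0], [0, 0, 0]], dr=[[0, 0, 0], [0, 0, 0], [0, 0, 0], [0, 0, 0], [0, 0, 0], [0, 0, 0], [0, 0, 0], [0, 0, 0], [0, 0, 0]])

```text
time_s: 11.0
eef_pos: [583.8, -206.4, 114.4]
tool_rot: [0.016, 1.0, -0.0, 0.001]
force: [0.3, 0.4, 0.4]
finger_gap: 0.502
finger_force: 0.0
```

Run:
```python
from h import *
st=monitor.get_state();w=vision.read_camera("wrist");print(st["eef_pos"],st["force"])
i=w["image"][200:460,180:440].copy(); cv2.imwrite("pics/w4.png",cv2.resize(i,(580,580)))
```

```text
[ 583.76398619 -206.41277098  114.37037736] [0.25859738 0.4224651  0.37201723]
```

View pics/w4.png

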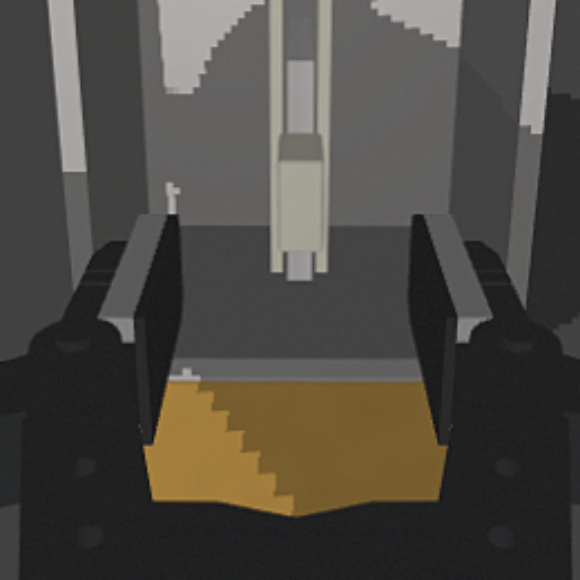

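Run:
```python
from h import *
st=monitor.get_state();w=vision.read_camera("wrist");print(st["eef_pos"],w["cx"])
f=lambda x,y:(180+x/2.231-.5,200+y/2.231-.5)
for p in ((280,205),(323,205),(301,160),(301,250)): print(onz(w,f(*p),69,st))
print(onz(w,f(180,214),92,st),onz(w,f(410,214),92,st))
```

```text
[ 583.91065177 -206.48235251  114.75261141] 311.97624337900106
[ 584.0273794  -210.33803551   69.        ]
[ 584.32493652 -201.07501468   69.        ]
[ 573.74180536 -205.49753723   69.        ]
[ 594.99614846 -206.14259268   69.        ]
[ 574.5653164  -228.21497474   92.        ] [ 575.9374387  -185.36398522   92.        ]
```

The tab is within 1 mm of the jaw centre, so I'll descend and grip.

Emit:
play_rows(travel=[[0, 0.01, 0.4], [0, 0, 0.3], [0, 0, 0.16], [0, 0, 0], [0, 0, 0]], dr=[[0, 0, 0], [0, 0, 0], [0, 0, 0], [0, 0, 0], [0, 0, 0]])

```text
time_s: 11.72
eef_pos: [583.5, -205.7, 62.2]
tool_rot: [0.016, 1.0, -0.0, 0.001]
force: [-0.0, -0.5, 0.1]
finger_gap: 0.497
finger_force: 0.0
```

Emit:
play_rows(travel=[[0, 0, 0], [0, 0, 0], [0, 0, 0], [0, 0, 0], [0, 0, 0], [0, 0, 0]], dr=[[0, 0, 0], [0, 0, 0], [0, 0, 0], [0, 0, 0], [0, 0, 0], [0, 0, 0]], grip=0, newtons=45)

```text
time_s: 12.48
eef_pos: [583.4, -205.6, 62.2]
tool_rot: [0.016, 1.0, -0.0, 0.001]
force: [-0.7, 0.5, 5.6]
finger_gap: 0.11
finger_force: 45.8
```

Emit:
play_rows(travel=[[0, 0, -0.1], [0, 0, -0.2], [0, 0, -0.3], [0, 0, -0.35], [0, 0, -0.35], [0, 0, -0.35], [0, 0, -0.3], [0, 0, -0.2], [0, 0, 0], [0, 0, 0]], dr=[[0, 0, 0], [0, 0, 0], [0, 0, 0], [0, 0, 0], [0, 0, 0], [0, 0, 0], [0, 0, 0], [0, 0, 0], [0, 0, 0], [0, 0, 0]])

```text
time_s: 13.72
eef_pos: [582.7, -205.3, 190.0]
tool_rot: [0.016, 1.0, 0.0, -0.001]
force: [0.5, 0.5, -0.4]
finger_gap: 0.108
finger_force: 45.1
```

```bash
cat > s.py <<'E'
from h import *
from scipy.optimize import least_squares
np.set_printoptions(precision=1,suppress=True)
for n in("top","scene"):
  for k in range(2):
    p=vision.read_camera(n)
    for m,z in(("lens",110),("stage",30),("station",0),("sample_yellow",30)):
        q=pinpoint(p,m)
        if q: print(n,m,round(q[0]["p"],2),np.array(q[0]["point"]),onz(p,q[0]["point"],z))
    if k==0:
        q=trace(p,"station"); m=q[0]["pixels"].astype(np.uint8)
        print(q[0]["p"],q[0]["box"])
    cv2.imwrite("pics/%s_s.png"%n,p["image"])
t=cv2.imread("pics/top_s.png")[165:290,255:340]; s=cv2.imread("pics/scene_s.png")[215:330,275:420]
cv2.imwrite("pics/st.png",np.hstack([cv2.resize(t,None,fx=4,fy=4,interpolation=0)[:460],cv2.resize(s,(460,460),fx=0,fy=0,interpolation=0)]))
E
python3 s.py
```

```text
top lens 0.59 [294.7 208.7] [622.6  22.1 110. ]
top stage 0.92 [298.6 261.8] [493.1   9.2  30. ]
top station 0.7 [295.7 229.9] [583.8  20.1   0. ]
top sample_yellow 0.53 [296.  266.1] [481.3  15.9  30. ]
0.59 [278.8, 175.1, 316.6, 277.0]
top lens 0.83 [292.6 209.6] [620.1  27.4 110. ]
top stage 0.9 [296.8 260.3] [497.   14.2  30. ]
top station 0.56 [298.7 232.9] [575.6  11.5   0. ]
top sample_yellow 0.55 [296.  264.1] [486.7  16.   30. ]
scene lens 0.75 [367.8 255.6] [628.8  24.3 110. ]
scene stage 0.74 [309.2 255.7] [486.5   8.9  30. ]
scene station 0.92 [341.1 281.7] [571.8  14.9   0. ]
scene sample_yellow 0.87 [310.5 255.7] [488.7  10.7  30. ]
0.76 [281.5, 241.5, 408.6, 324.6]
scene lens 0.97 [365.9 252. ] [619.8  30.1 110. ]
scene stage 0.85 [311.3 257.2] [493.1   8.3  30. ]
scene station 0.94 [344.  281.5] [576.3  19.4   0. ]
scene sample_yellow 0.68 [313.2 255. ] [491.9  16.1  30. ]
```

View pics/st.png

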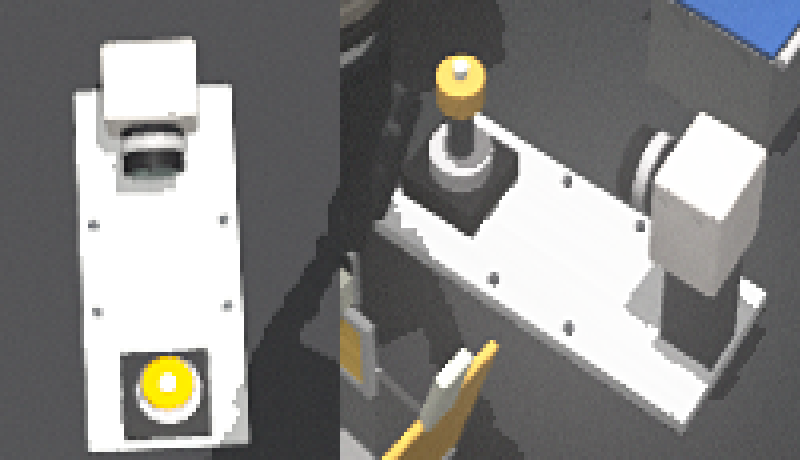

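The top crop shows the base corners at zoom pixels (74,92), (232,85), (248,442) and (90,452). The scene crop shows the lens at (650,165). I'll fit the base pose from these.

```bash
cat > s2.py <<'E'
from h import *
from scipy.optimize import least_squares
np.set_printoptions(precision=2,suppress=True)
t=vision.read_camera("top");s=vision.read_camera("scene")
T=np.array([[74,92],[232,85],[248,443],[90,452]])/4+[254.5,164.5]
S=np.array([[378-340,218],[683-340,418],[765-340,292]])/[460/145,4]+[274.5,214.5]
C=np.array([[125,55],[125,-55],[-125,-55],[-125,55]],float)
def place(v,P): c,q=np.cos(v[2]),np.sin(v[2]); return np.c_[P[:,0]*c-P[:,1]*q+v[0],P[:,0]*q+P[:,1]*c+v[1],P[:,2]]
C3=np.c_[C,np.full(4,12.)]
ft=lambda v:(proj(t,place(v,C3))-T).ravel()
fs=lambda v:(proj(s,place(v,C3[[2,1]]))-S[:2]).ravel()
fs=lambda v:(proj(s,place(v,C3[[2,1,0]]))-S[[0,1,2]]).ravel()
for n,f in(("t",ft),("s",fs),("ts",lambda v:np.r_[ft(v),fs(v)])):
    r=least_squares(f,[577,14,0]); v=r.x; L=place(v,np.array([[45,0,110.],[-5,0,110]]))
    print(n,v,"rms",np.sqrt((r.fun**2).mean()),r.fun,"lens",L)
E
python3 s2.py
```

```text
t [579.09  22.44   0.07] rms 0.23849436504777155 [-0.01 -0.02 -0.07 -0.05  0.48  0.19 -0.4  -0.13] lens [[623.97  25.76 110.  ]
 [574.11  22.07 110.  ]]
s [579.6   23.26   0.07] rms 0.9381351185693613 [-1.4  -0.89  0.26  0.99  1.1  -0.51] lens [[624.48  26.52 110.  ]
 [574.61  22.89 110.  ]]
ts [579.4   22.82   0.07] rms 0.6535249522280393 [-0.15 -0.13 -0.21 -0.16  0.35  0.07 -0.53 -0.24 -1.63 -0.75  0.13  1.04
  0.92 -0.51] lens [[624.28  26.15 110.  ]
 [574.41  22.45 110.  ]]
```

Emit:
play_rows(travel=[[0.1, 0, 0], [0, 0, 0], [0, 0, 0], [0, 0, 0], [0, 0, 0], [0, 0, 0], [0, 0, 0], [0, 0, 0], [0, 0, 0], [0, 0, 0]], dr=[[0, 0, 1], [0, 0, 1], [0, 0, 1], [0, 0, 1], [0, 0, 1], [0, 0, 1], [0, 0, 1], [0, 0, 1], [0, 0, 1], [0, 0, 1]])

```text
time_s: 16.18
eef_pos: [577.1, -205.3, 190.6]
tool_rot: [0.358, 0.934, 0.0, 0.0]
force: [0.4, -0.9, -0.7]
finger_gap: 0.107
finger_force: 45.0
```

Emit:
play_rows(travel=[[0, 0, 0], [0, 0, 0], [0, 0, 0], [0, 0, 0], [0, 0, 0], [0, 0, 0], [0, 0, 0], [0, 0, 0], [0, 0, 0], [0, 0, 0]], dr=[[0, 0, 1], [0, 0, 1], [0, 0, 1], [0, 0, 1], [0, 0, 1], [0, 0, 1], [0, 0, 1], [0, 0, 1], [0, 0, 1], [0, 0, 1]])

```text
time_s: 17.42
eef_pos: [577.1, -205.3, 190.6]
tool_rot: [0.656, 0.755, 0.0, -0.0]
force: [0.7, -0.2, -0.2]
finger_gap: 0.111
finger_force: 45.0
```

Emit:
play_rows(travel=[[0, 0, 0], [0, 0, 0]], dr=[[0, 0, 0.95], [0, 0, 0]])

```text
time_s: 17.68
eef_pos: [577.1, -205.3, 190.6]
tool_rot: [0.679, 0.734, 0.0, -0.0]
force: [0.5, 0.0, -0.2]
finger_gap: 0.108
finger_force: 45.0
```

```bash
cat > g.py <<'E'
from h import *
import sys
st=monitor.get_state(); Rm=R.from_quat(st["tool_rot"]).as_matrix()
tgt=np.array([574.3+.1,23.4,float(sys.argv[1])])
print(st["time_s"],st["eef_pos"],"joints",st["joints"].round(2)); print(Rm.round(3)); print("units",(Rm.T@(tgt-st["eef_pos"])/60).round(3))
print("yaw y", np.degrees(np.arctan2(Rm[1,1],Rm[0,1])))
E
python3 g.py 160
```

```text
17.675 [ 577.09142619 -205.2921533   190.58779949] joints [-0.47  0.55  1.36  0.    1.23 -0.54]
[[-0.077  0.997  0.   ]
 [ 0.997  0.077  0.   ]
 [ 0.     0.    -1.   ]]
units [3.804 0.25  0.51 ]
yaw y 4.431391097689572
```

Emit:
play_rows(travel=[[0.2, 0.02, 0], [0.4, 0.03, 0], [0.5, 0.03, 0], [0.5, 0.03, 0], [0.5, 0.03, 0], [0.5, 0.03, 0.1], [0.5, 0.03, 0.1], [0.4, 0.03, 0.1], [0.3, 0.02, 0.1], [0, 0, 0.1]], dr=[[0, 0, 0], [0, 0, 0], [0, 0, 0], [0, 0, 0], [0, 0, 0], [0, 0, 0], [0, 0, 0], [0, 0, 0], [0, 0, 0], [0, 0, 0]])

```text
time_s: 18.92
eef_pos: [574.3, 24.9, 160.4]
tool_rot: [0.678, 0.735, 0.0, -0.0]
force: [0.0, -0.9, -0.7]
finger_gap: 0.107
finger_force: 45.0
```

Emit:
play_rows(travel=[[0, 0, 0], [0, 0, 0]], dr=[[0, 0, 0], [0, 0, 0]])

```text
time_s: 19.18
eef_pos: [574.7, 22.3, 160.7]
tool_rot: [0.68, 0.733, 0.0, 0.0]
force: [-0.9, -0.3, 0.3]
finger_gap: 0.109
finger_force: 45.0
```

```bash
python3 g.py 144.2
cat > f.py <<'E'
from h import *
np.set_printoptions(precision=1,suppress=True)
P={}
st=monitor.get_state()
for n in("wrist","scene","top"):
    p=vision.read_camera(n); s=st if n=="wrist" else None; cv2.imwrite("pics/f_%s.png"%n,p["image"])
    for m in("filter_yellow_glass","lens"):
        q=pinpoint(p,m)
        if q: print(n,m,round(q[0]["p"],2),np.array(q[0]["point"])); P.setdefault(m,[]).append(ray(p,q[0]["point"],s))
    q=trace(p,"filter_yellow"); print(q and (q[0]["p"],q[0]["box"]))
    # expected plate outline (frame corners, tab) in pixels
    Rm=R.from_quat(st["tool_rot"]).as_matrix(); 
    g=lambda x,d:st["eef_pos"]+Rm@np.array([x-1,0,d])
    E=[g(0,34.2),g(-28,11.2),g(28,11.2),g(28,57.2),g(-28,57.2)]
    print("expect",proj(p,np.array(E),s).tolist(),"lens",proj(p,np.array([[624.2,26,110]]),s))
    o=p["image"].copy(); cv2.polylines(o,[proj(p,np.array(E[1:]),s).round().astype(int)],True,(0,0,255),1)
    for u in proj(p,np.array([E[0],[624.2,26,110]]),s): cv2.circle(o,tuple(u.round().astype(int).tolist()),2,(255,0,255),-1)
    cv2.imwrite("pics/fo_%s.png"%n,o)
for m in P: 
    if len(P[m])>1: print(m,tri(P[m]))
E
python3 f.py
```

```text
19.175 [574.72388688  22.3484329  160.71314619] joints [-0.09  0.52  1.51 -0.    1.11 -0.17]
[[-0.076  0.997  0.   ]
 [ 0.997  0.076 -0.   ]
 [-0.     0.    -1.   ]]
units [ 0.018 -0.004  0.275]
yaw y 4.335394938812524
wrist filter_yellow_glass 0.96 [314.2 303.8]
wrist lens 0.65 [413.4 283.9]
(0.8, [297.4, 231.2, 324.8, 390.4])
expect [[313.1415571878848, 302.4688595193973], [313.2736642134322, 387.7837941356652], [313.2944811165383, 262.20162997897023], [313.0242943267359, 229.11484535734323], [313.03446986329897, 330.4603113100824]] lens [[413.4 285.4]]
scene filter_yellow_glass 0.72 [343.4 243.1]
scene lens 0.73 [364.2 253.5]
(0.59, [336.7, 224.9, 353.0, 255.6])
expect [[345.9717425007616, 238.62003258746364], [338.5770129523591, 238.18583152439197], [353.9209520090185, 222.6792965065364], [352.98985457694886, 239.03229239100727], [338.01174225100425, 254.5752150560698]] lens [[366.5 254.1]]
[]
expect [[294.3220104234634, 226.25415413463696], [305.56912184867537, 224.30115988939718], [282.7275923901803, 225.396570043778], [283.51214777095345, 228.1332254517487], [305.45275372584905, 227.07909651758527]] lens [[293.2 208. ]]
filter_yellow_glass (array([574.6,  15.5, 117.5]), [np.float64(1.2812521829210914), np.float64(1.2812521829212087)])
lens (array([621.9,  25.6, 110.4]), [np.float64(2.4764810219889757), np.float64(2.476481021988836)])
```

Emit:
play_rows(travel=[[0.015, 0, 0.1], [0, 0, 0.1], [0, 0, 0.07], [0, 0, 0], [0, 0, 0], [0, 0, 0]], dr=[[0, 0, 0], [0, 0, 0], [0, 0, 0], [0, 0, 0], [0, 0, 0], [0, 0, 0]])

```text
time_s: 20.52
eef_pos: [574.6, 24.1, 144.6]
tool_rot: [0.679, 0.734, 0.0, 0.0]
force: [-0.3, 0.5, -0.6]
finger_gap: 0.108
finger_force: 45.0
```

```bash
python3 g.py 144.2; python3 f.py
python3 - <<'E'
import cv2,numpy as np
a=cv2.imread("pics/fo_wrist.png")[180:430,230:480];b=cv2.imread("pics/fo_scene.png")[200:360,220:440]
cv2.imwrite("pics/ff.png",np.hstack([cv2.resize(a,(400,400)),cv2.resize(b,(400,400),interpolation=0)]))
E
```

```text
20.525 [574.62409325  24.08033806 144.61765285] joints [-0.09  0.54  1.53  0.    1.07 -0.17]
[[-0.077  0.997  0.   ]
 [ 0.997  0.077  0.   ]
 [ 0.     0.    -1.   ]]
units [-0.011 -0.005  0.007]
yaw y 4.400029229489231
wrist filter_yellow_glass 0.82 [313.3 304.4]
wrist lens 0.63 [421.7 298.7]
(0.59, [298.5, 229.2, 322.6, 385.9])
expect [[313.14260989463185, 302.4694678071766], [313.2748445980194, 387.7843317488933], [313.2957879390043, 262.20240609977685], [313.0252339451044, 229.1155032240776], [313.0353450679161, 330.4608169846236]] lens [[422.  303.5]]
scene filter_yellow_glass 0.71 [347.1 245.9]
scene lens 0.74 [366.9 254.2]
(0.62, [334.8, 233.1, 350.5, 260.4])
expect [[346.1913927834089, 243.822077266898], [338.8864118883545, 243.53748697977713], [354.04910395942755, 228.0253054049371], [353.12771090436354, 244.09234620540894], [338.32351219752974, 259.6314337819033]] lens [[366.5 254.1]]
top lens 0.73 [383.8 212.1]
(0.61, [278.3, 172.8, 312.0, 254.0])
expect [[293.7504656413764, 227.22439234561847], [304.8277995853514, 225.3076539154765], [282.3101884529335, 226.41321649691568], [283.09801140096755, 229.0694640129436], [304.7394723879834, 228.00507627024047]] lens [[293.2 208. ]]
filter_yellow_glass (array([576.4,  21.5, 107.4]), [np.float64(1.6559665118949844), np.float64(1.6559665118949796)])
lens (array([631. , -64.5, 143.4]), [np.float64(98.41483538194412), np.float64(55.05838232233716), np.float64(135.17332300950727)])
```

View pics/ff.png

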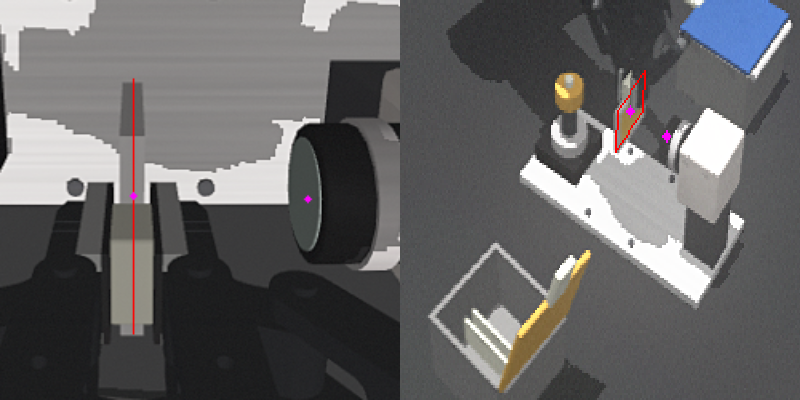

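The plate overlay matches in both views: upright, in front of the lens, clear of everything. The yellow flap is open and the blue one shut. One last 1 mm nudge, let it settle, and hand in.

Emit:
play_rows(travel=[[0.015, 0, 0], [0, 0, 0], [0, 0, 0], [0, 0, 0], [0, 0, 0], [0, 0, 0]], dr=[[0, 0, 0], [0, 0, 0], [0, 0, 0], [0, 0, 0], [0, 0, 0], [0, 0, 0]])

```text
time_s: 21.88
eef_pos: [574.4, 25.0, 144.4]
tool_rot: [0.679, 0.734, 0.0, -0.0]
force: [0.5, 0.2, -1.1]
finger_gap: 0.11
finger_force: 45.0
```

```bash
python3 -c "
from bench import ticket
print(ticket.close_job())"
```

```text
the job is handed in; nothing more can be done
None
```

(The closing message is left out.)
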